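# Latch the archive case

## Task

Fasten the open draw latch on top of the green archive case: lift its claw by the red thumb bar over the brass keeper pin, lower it and draw it back lightly until the lip just seats, without dragging the lid in by the thumb bar. Let go of it and swing the red-tipped lever right down over centre, so that the lid is drawn shut and stays shut by itself. Work gently: the case stands loose on the desk and must not be shifted, tipped or pressed hard, and everything else on and around it stays where it is.

Things in the scene. Friction and masses are not known exactly. Their poses are not given: they have to be found in the camera images.
- case: green upright archive case, loose on the desk, about 3.5 kg, 150 (x) x 260 (y) x 165 high; slides at roughly 20 N of side push. Origin: centre of its underside. Its x axis points from keeper side to lever side (roughly away from the robot), y along its length, z up. The latch is mid-top and works in the case's x-z plane; the top is clear for 60 either side of it in y.
- lever_hinge (a point): lever's hinge axis (along case y), 14 above the case's top and straight above the case's origin. The claw's axle sits on the lever 16 from this hinge, 15 degrees (0.26 rad) below the strip's line, and turns with it.
- lever (a joint): lever angle, rad: 0 = flat along case +x (fastened, hard stop), 1.57 = upright, stop at 2.3 (leaning to the keeper). Stays where left (friction 0.05 N m). Dead centre under load is at about 0.3: above it a loaded lever springs back up, below it snaps down to 0. The drawn lid pulls with 25 to 65 N: up to about 14 N is needed near the lever's tip.
- lever_tip (a point): on the lever's mid-line, 55 from the hinge. The lever is a steel strip 20 wide (y), 4 thick (red cap near the tip 5.5 thick), 57 long from the hinge.
- claw (a joint): claw's angle on the lever, rad. Its rise above level (it points to case -x; positive = lip end up) = claw minus lever. The axle is stiff (0.045 N m): the claw stays where put and, unless its lip is caught taut on the keeper, turns along with the lever and lifts off when the lever is swung.
- claw_grip (a point): centre of the red thumb bar on the claw: a cylinder 14 across, 24 long (y), flat ends to pinch along case y; the claw pivots between fingers that pinch it so. With the claw level it is 54 out from the axle towards case -x and 30 above the claw's line. The claw's side bars, 17 either side in y, lie 27 below it.
- claw_lip (a point): inner edge at the bottom of the claw's down-turned lip (24 wide, 3 thick), 59.7 out from the claw's axle and 2.9 below the claw's line; the lip leans inwards 12 degrees. Seated, the pin's centre is 57.5 out from the axle and 1 above the claw's line, just under the claw's plate.
- keeper_mid (a point): middle of the keeper's adjustment on the lid's top. The real brass pin (6 across, 24 long along y, 12 above the case's top) is set up to 2 either side of this point in case x, so the lip's seat has to be felt. With the lid ajar this point is 47 from the lever hinge towards case -x and 3 lower.
- lid (a joint): lid (front half, keeper side, hinged at its bottom edge), rad: 0.045 = sprung ajar by its seal (about 7 gap at the top), 0.000 to 0.027 = drawn shut by the fastened latch. The seal is stiff: about 8 N per mm of closing at the keeper. Pulled by the thumb bar it should give at most 1.2 mm (0.007 rad, about 9 N).
- clip_tin: round aluminium clip tin, 40 across, 24 high, standing on top of the case near its +y end (bystander). Origin: centre of its underside.
- stamp: wooden rubber stamp, 40 across, 72 high, standing on the desk on the keeper side (-x) of the case (bystander). Origin: centre of its underside.
- stapler: grey and black stapler, 140 x 36 x 45 high (bystander). Origin: centre of its underside.
- mug: white mug, 80 across, 90 high (bystander). Origin: centre of its underside.
- tape: black tape dispenser, 150 x 55 x 86 high (bystander). Origin: centre of its underside.
- hole_punch: black and aluminium hole punch, 110 x 110 x 70 high (bystander). Origin: centre of its underside.
- card_stack: banded stack of index cards, 100 x 150 x 27 high (bystander). Origin: centre of its underside.

How it is judged:
By the outcome, as a careful person would: the job done as asked, in the order asked, and still so for the second after the job is handed in, with the robot touching nothing.
It also fails if it takes over 51 s, if anything falls off the work surface, if the arm or the gripper's body presses on something with over 40 N, if the wrist force passes 120 N, or if a joint passes its speed limit or range.

## Robot

A 6-joint arm with a two-finger parallel gripper is mounted at the origin on the work surface. World frame = base frame: x ahead of the robot, y to its left, z up, the work surface at z = 0. Lengths are in m, angles in rad, forces in N, time in s.
With the tool pointing down it reaches from about 0.375 to 0.9 m from the base axis. Payload 3.1 kg.
Tool frame: the origin (TCP) lies at the very end of the fingers, on their centre line; the grasp point (between the pads) lies 19 mm behind it (bot.grip_point_offset is the z of the grasp point in the tool frame, in m); z points along the fingers, y is the line along which they close (so a half turn about z gives the same grasp; the last joint's range is limited). The gripper opens to 87 mm and grips with 3 to 60 N. Pads are 19 mm wide; open, the fingers measure 117 mm over their backs; the gripper's body (75 mm by 190 mm) begins 51 mm behind the grasp point.
Start: joints at [-0.178, 0.527, 1.433, -0, 1.181, -0.178], TCP at [0.625, 0, 0.223] pointing down, gripper open.
Joint ranges: [-3.08, 3.08], [-0.75, 2.2], [0.22, 2.44], [-1.43, 4.57], [0, 2.65], [-2.85, 2.85]. Speed limits (rad/s): [2.79, 2.79, 3.14, 3.14, 3.14, 3.14].

## Interface

Orientations are given as a rotation vector (axis times angle).
In Python, from cell import bot gives the robot as it stands.
- The arm moves only by the tool step_arm, never from a script. Its argument "plan" is a list that holds one entry, the list of rows, each a list of 5 numbers: the closure, from 0 (fully open) to 1 (shut), then the shift along the tool's x, y, z in m, then the turn about the tool's z in degrees. A call has 1 to 10 rows; each row shifts and turns the commanded pose from where the row before left it, along the tool's axes as they then stand; what a row does not reach is not made up. A row lasts 1/10 s, in which the tool goes at most 50 mm and 8.59 degrees, less where a joint would pass 70% of its speed; a pose out of reach is approached as far as the arm can. A call is refused whole if a number of a shift passes 0.05 or a number of a turn 8.59, either way. A call with a gripper value outside its range is refused whole. The fingers move at their own pace and stop on an object; the grip force is fixed at half the most. Time passes only in rows, so rows that do not move let the fingers close. It gives the time, the measured TCP pose, the force and the opening at its end, in the units of the state.
- bot.read_state(): the state, without advancing time (a new reading comes with each control period).
- bot.get_image(name): name is "scene" or "side" or "wrist"; returns a dict with "frame" (420x560x3 uint8, red, green, blue), "z_map" (420x560 float32, m along the optical axis (not along the pixel's ray), 0 where there is no reading), "vertical_fov" (degrees; the focal length in pixels is half the picture's height over the tangent of half this angle, whatever the lens; pixels are square), "cx", "cy" (the principal point, pixels), "extrinsics" (4x4, takes a point from world to camera coordinates). Camera axes: x right, y down, z forward; pixel columns grow to the right and rows downward; lengths in m; the calibration is good to about 2 mm. A picture is of the moment at which its call begins.
- bot.close_job(): hands the job in, once; it reports no verdict.
The state is a dict: "t": time; "q": joint angles; "joint_vel": joint speeds; "joint_torque": joint torques, N m; "position": TCP position; "ee_rot": TCP orientation; "wrist_force": force on the tool from outside, world axes, zero at the start; "ft_torque": the same for the moment, N m; "opening": opening from 0.0 (shut) to 1.0 (fully open).
Only numpy, scipy, OpenCV 4.12 (cv2) and the standard library are available. Lean on these libraries where they do the work, as an engineer would, in place of code of your own. Each camera call takes 0.05 s, during which the arm holds its last target. There are 200 camera calls.

## Working session

There is one attempt and no reset: what is moved stays moved. The work goes in short steps, Python scripts to look and compute and a tool call to move; the robot and the scene stay as the last step left them, time stands still between calls to the robot, and variables do not carry over. Pictures are saved under pics/ and viewed, on a budget of 10 in all, crops included, one or two more only if the job needs it, and the job is handed in when it is done.

Besides the shell and the picture viewer there is one more tool, called after "Request:" in YAML: its name, and indented under it one key for each argument. step_arm: Moves the arm, as the interface text tells. Its arguments: {"type":"object","properties":{"plan":{"type":"array"}},"required":["plan"]}

```bash
ls; mkdir -p pics
cat > h.py <<'E'
import numpy as np, cv2
from cell import bot
def cam(n):
    d=bot.get_image(n); f=d["frame"].shape[0]/2/np.tan(np.radians(d["vertical_fov"])/2); d["f"]=f
    d["T"]=np.linalg.inv(np.array(d["extrinsics"])); return d
def cloud(d):
    z=d["z_map"]; v,u=np.mgrid[:z.shape[0],:z.shape[1]]
    P=np.stack([(u-d["cx"])/d["f"]*z,(v-d["cy"])/d["f"]*z,z],-1)
    W=P@d["T"][:3,:3].T+d["T"][:3,3]; W[z==0]=np.nan; return W
def save(d,n,crop=None,s=1):
    i=d["frame"][...,::-1]
    if crop: i=i[crop[1]:crop[3],crop[0]:crop[2]]
    cv2.imwrite("pics/"+n,cv2.resize(i,None,fx=s,fy=s,interpolation=cv2.INTER_CUBIC))
def proj(d,p):
    c=np.array(d["extrinsics"])@np.append(p,1); return c[:2]/c[2]*d["f"]+[d["cx"],d["cy"]]
E
python3 - <<'E'
from h import *
ims=[cam(n) for n in("scene","side","wrist")]
a=np.hstack([ims[0]["frame"],ims[1]["frame"]])
for d,n in zip(ims,("scene","side","wrist")):
    print(n,d["vertical_fov"],d["T"][:3,3].round(3),d["T"][:3,2].round(2))
    np.savez("pics/"+n+"0.npz",frame=d["frame"],W=cloud(d))
c=np.vstack([a,np.hstack([ims[2]["frame"],np.zeros_like(a[:,:560])])])[...,::-1]
cv2.imwrite("pics/a.png",cv2.resize(c,(800,600),interpolation=cv2.INTER_AREA))
print(bot.read_state())
E
```

```text
pics
scene 42.010656712658886 [ 0.978 -0.765  1.382] [-0.31  0.49 -0.81]
side 57.57178641601202 [0.817 0.656 0.717] [-0.33 -0.72 -0.61]
wrist 64.11887881487705 [0.625 0.085 0.384] [-0.   -0.3  -0.95]
{'t': 0.15, 'q': array([-1.78487430e-01,  5.28296330e-01,  1.43359893e+00,  1.24182327e-05,
        1.18139417e+00, -1.78506836e-01]), 'joint_vel': array([-0.000349  , -0.00320868, -0.00376249, -0.00019771, -0.00097114,
       -0.00085306]), 'joint_torque': array([ 9.14956272e-04, -4.40429199e+01, -1.76841742e+01,  6.33679633e-02,
        5.52540855e-02, -1.06930895e-04]), 'position': array([6.24443506e-01, 1.41281376e-04, 2.21772454e-01]), 'ee_rot': array([-2.22043475e+00, -2.22046735e+00,  1.50458499e-03]), 'wrist_force': array([ 0.67574587,  0.18761409, -0.90735116]), 'ft_torque': array([0.02936585, 0.0244389 , 0.02116291]), 'opening': 1.0005776654745495}
```

View pics/a.png

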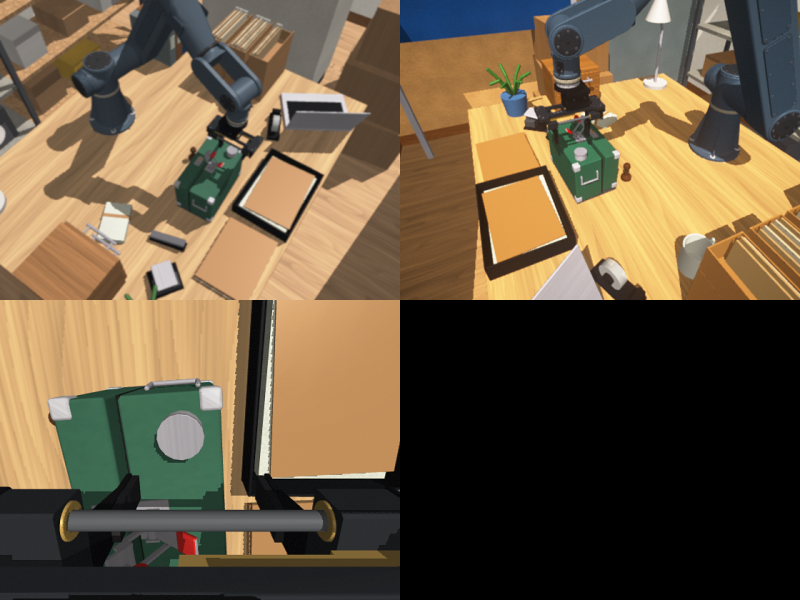

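The overview shows the case under the gripper, with the latch in the middle of its top, the tin at the +y end and the stamp on the keeper side. Next: measure the case top and the red parts.

Run:
```python
from h import *
out=[]
for n,cr in (("scene",(235,160,365,320)),("side",(190,140,330,300))):
    z=np.load(f"pics/{n}0.npz"); F=z["frame"]; W=z["W"]
    hsv=cv2.cvtColor(F,cv2.COLOR_RGB2HSV); H,S,V=cv2.split(hsv)
    g=(H>60)&(H<95)&(S>70)
    m=g&(abs(W[...,2]-.165)<.004)&(abs(W[...,0]-.62)<.25)&(abs(W[...,1])<.3)
    P=W[m]; r=cv2.minAreaRect((P[:,:2]*1000).astype(np.float32)); print(n,m.sum(),np.median(P[:,2]),r, cv2.boxPoints(r).round(1).tolist())
    red=((H<6)|(H>174))&(S>150)&(V>70)&(W[...,2]>.16)&(abs(W[...,0]-.62)<.25)&(abs(W[...,1])<.3)
    k,l,st,c=cv2.connectedComponentsWithStats(red.astype(np.uint8))
    for i in range(1,k):
        if st[i,4]>4: print("red",st[i],np.median(W[l==i],0).round(4),W[l==i].min(0).round(3),W[l==i].max(0).round(3))
    al=(S<50)&(V>100)&(abs(W[...,2]-.189)<.004)&(W[...,1]>.03)&(abs(W[...,0]-.65)<.15)&(W[...,1]<.2)
    if al.sum(): print("tin",W[al].mean(0).round(4))
    out.append(cv2.resize(F[cr[1]:cr[3],cr[0]:cr[2]],(400,int(400*160/(cr[2]-cr[0]))),interpolation=cv2.INTER_CUBIC)[:457])
h=min(o.shape[0] for o in out)
cv2.imwrite("pics/b.png",np.hstack([o[:h] for o in out])[...,::-1])
```

```text
scene 2661 0.16441293602395723 ((577.4988403320312, -71.28617858886719), (155.49209594726562, 260.3595886230469), 4.0411787033081055) [[490.79998779296875, 53.099998474121094], [509.1000061035156, -206.60000610351562], [664.2000122070312, -195.6999969482422], [645.9000244140625, 64.0]]
red [295 212   7  10  38] [ 0.5851 -0.071   0.2508] [ 0.577 -0.082  0.243] [ 0.589 -0.058  0.258]
red [305 228   6   6  24] [ 0.6142 -0.0692  0.2077] [ 0.608 -0.076  0.2  ] [ 0.619 -0.059  0.213]
tin [0.6109 0.0362 0.1883]
side 1778 0.16500838044768745 ((574.0577392578125, -54.87225341796875), (156.0211639404297, 243.28538513183594), 3.7353737354278564) [[488.29998779296875, 61.400001525878906], [504.1000061035156, -181.3000030517578], [659.7999877929688, -171.1999969482422], [644.0, 71.5999984741211]]
red [244 162   6   3  14] [ 0.5845 -0.0678  0.2533] [ 0.58  -0.075  0.25 ] [ 0.589 -0.06   0.255]
red [248 169   5   2   7] [ 0.5815 -0.0525  0.2435] [ 0.576 -0.054  0.242] [0.614 0.034 0.304]
red [233 180   9   8  32] [ 0.6133 -0.0546  0.2095] [ 0.606 -0.072  0.202] [ 0.622 -0.049  0.216]
tin [0.6102 0.0407 0.189 ]
```

View pics/b.png

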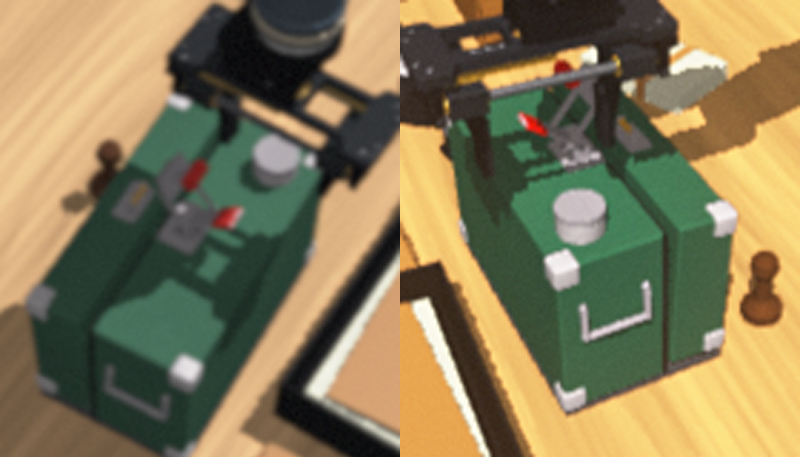

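Both views show the claw raised, with its bar near (0.585, -0.07, 0.25), and the lever cap leaning to +x near (0.614, -0.07, 0.209). The case yaw is about 4°. I'll lift clear, turn tool x onto case x, then measure again with nothing in the way.

Request:
step_arm:
  plan:
    - [[0, 0, 0, -0.05, 0], [0, 0, 0, -0.05, 8.59], [0, 0, 0, 0, 8.59], [0, 0, 0, 0, 8.59], [0, 0, 0, 0, 8.59], [0, 0, 0, 0, 8.59], [0, 0, 0, 0, 8.59], [0, 0, 0, 0, 8.59], [0, 0, 0, 0, 8.59], [0, 0, 0, 0, 8.59]]

```text
t: 1.15
position: [0.6247, 0.0001, 0.3221]
ee_rot: [-3.123, -0.337, 0.002]
wrist_force: [0.4, -0.7, 0.9]
opening: 1.002
```

Request:
step_arm:
  plan:
    - [[0.3, -0.02, 0.035, 0, 8.59], [0.3, -0.02, 0.035, 0, 0], [0.3, 0, 0, 0, 0], [0.3, 0, 0, 0, 0]]

```text
t: 1.55
position: [0.5954, -0.0754, 0.3223]
ee_rot: [-3.139, -0.109, 0.001]
wrist_force: [0.0, 0.4, -0.3]
opening: 0.742
```

```bash
cat > m.py <<'E'
from h import *
from scipy.spatial.transform import Rotation as R
import sys
tag=sys.argv[1]
s=bot.read_state(); print(s["t"],s["position"].round(4),R.from_rotvec(s["ee_rot"]).as_matrix().round(3).tolist(),s["opening"],s["wrist_force"].round(2))
for n in ("scene","side","wrist"):
    d=cam(n);F=d["frame"];W=cloud(d); H,S,V=cv2.split(cv2.cvtColor(F,cv2.COLOR_RGB2HSV))
    np.savez(f"pics/{n}{tag}.npz",frame=F,W=W,f=d["f"],c=[d["cx"],d["cy"]],T=d["T"])
    box=(W[...,2]>.16)&(abs(W[...,0]-.6)<.15)&(abs(W[...,1]+.06)<.16)
    m=(H>60)&(H<95)&(S>70)&(abs(W[...,2]-.165)<.004)&box
    if m.sum()>50:
        r=cv2.minAreaRect((W[m][:,:2]*1000).astype(np.float32)); print(n,"top",m.sum(),np.median(W[m][:,2]).round(4),cv2.boxPoints(r).round(1).tolist())
    red=((H<6)|(H>174))&(S>140)&(V>60)&box
    k,l,st,c=cv2.connectedComponentsWithStats(red.astype(np.uint8))
    for i in range(1,k):
        if st[i,4]>8:
            P=W[l==i]; print(n,"red",st[i],np.median(P,0).round(4),np.percentile(P,5,0).round(4),np.percentile(P,95,0).round(4))
    br=(H>12)&(H<30)&(S>90)&(W[...,2]>.168)&(W[...,2]<.19)&box
    if br.sum()>4: print(n,"brass",br.sum(),np.median(W[br],0).round(4),W[br].min(0).round(3),W[br].max(0).round(3))
E
python3 m.py 1
python3 - <<'E'
import numpy as np,cv2
o=[]
for n,c in (("scene",(235,190,335,310)),("side",(190,150,290,270)),("wrist",None)):
    F=np.load(f"pics/{n}1.npz")["frame"]
    if c: F=F[c[1]:c[3],c[0]:c[2]]
    o.append(cv2.resize(F,(266,319) if c else (268,319),interpolation=cv2.INTER_CUBIC))
cv2.imwrite("pics/c.png",np.hstack(o)[...,::-1])
E
```

```text
1.55 [ 0.5954 -0.0754  0.3223] [[0.998, 0.07, -0.0], [0.07, -0.998, 0.001], [-0.0, -0.001, -1.0]] 0.7419120734689004 [ 0.05  0.36 -0.34]
scene top 2419 0.1644 [[487.8999938964844, 48.20000076293945], [508.29998779296875, -207.39999389648438], [665.7000122070312, -194.8000030517578], [645.4000244140625, 60.79999923706055]]
scene red [295 213   7   8  28] [ 0.5897 -0.0804  0.2534] [ 0.5814 -0.1619  0.2459] [ 0.6394 -0.0677  0.404 ]
scene red [305 228   6   6  25] [ 0.6152 -0.0682  0.2084] [ 0.6086 -0.078   0.2029] [ 0.6201 -0.0592  0.2141]
scene brass 10 [ 0.5309 -0.0697  0.178 ] [ 0.528 -0.08   0.174] [ 0.533 -0.063  0.183]
side top 2448 0.165 [[489.1000061035156, 60.79999923706055], [508.0, -196.39999389648438], [662.2000122070312, -185.10000610351562], [643.2999877929688, 72.0999984741211]]
side red [244 162   9   9  55] [ 0.5839 -0.0549  0.2501] [ 0.5761 -0.0709  0.2433] [ 0.5884 -0.051   0.254 ]
side red [233 180   9   7  32] [ 0.6129 -0.0563  0.2102] [ 0.6056 -0.0678  0.2039] [ 0.6203 -0.0496  0.2154]
side brass 17 [ 0.5302 -0.0707  0.1799] [ 0.527 -0.08   0.172] [ 0.532 -0.054  0.183]
wrist top 26824 0.1644 [[489.29998779296875, 57.20000076293945], [508.0, -200.3000030517578], [663.4000244140625, -189.0], [644.5999755859375, 68.5]]
wrist red [253 168  27  19 417] [ 0.6157 -0.0626  0.2097] [ 0.6078 -0.0725  0.2034] [ 0.6228 -0.053   0.2147]
wrist red [256 169  21   1  21] [ 0.6243 -0.0619  0.2134] [ 0.6237 -0.0692  0.2119] [ 0.6248 -0.0545  0.2141]
wrist red [249 221  33  19 577] [ 0.5863 -0.0648  0.2514] [ 0.5795 -0.0753  0.2444] [ 0.5906 -0.0538  0.253 ]
```

View pics/c.png

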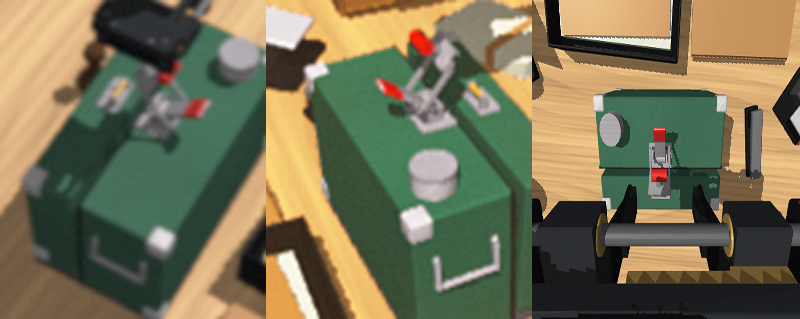

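The wrist view shows the lever cap at about (252, 178) px, the bar at (265, 230) px and the gripper lined up with the case. The hinge works out at about (0.579, -0.065). The cap and bar distances (48 and 62 mm) match the given geometry. I'll move to straddle the bar.

Request:
step_arm:
  plan:
    - [[0.55, -0.011, -0.011, 0.02, -0.1], [0.55, 0, 0, 0.025, 0], [0.55, 0, 0, 0.025, 0], [0.6, 0, 0, 0.02, 0], [0.64, 0, 0, 0, 0], [0.64, 0, 0, 0, 0], [0.64, 0, 0, 0, 0]]

```text
t: 2.4
position: [0.5851, -0.0644, 0.2339]
ee_rot: [3.139, 0.116, 0.004]
wrist_force: [0.8, 0.4, -0.1]
opening: 0.363
```

```bash
python3 m.py 2
python3 - <<'E'
import numpy as np,cv2
F=np.load("pics/wrist2.npz")["frame"][100:420]
cv2.imwrite("pics/d.png",cv2.resize(F,(784,448),interpolation=cv2.INTER_CUBIC)[...,::-1])
E
```

```text
2.4 [ 0.5851 -0.0644  0.2339] [[0.997, 0.074, 0.003], [0.074, -0.997, -0.001], [0.003, 0.001, -1.0]] 0.3630923383131648 [ 0.78  0.37 -0.07]
scene top 2299 0.1644 [[493.3999938964844, 48.70000076293945], [507.70001220703125, -205.5], [663.2999877929688, -196.8000030517578], [649.0, 57.400001525878906]]
scene red [305 228   6   6  26] [ 0.6149 -0.0685  0.2091] [ 0.6081 -0.0775  0.2024] [ 0.6201 -0.0595  0.2151]
side top 2329 0.1651 [[489.79998779296875, 62.599998474121094], [506.8999938964844, -195.89999389648438], [660.7999877929688, -185.6999969482422], [643.7000122070312, 72.80000305175781]]
side red [243 162   4   5  13] [ 0.588  -0.0706  0.2488] [ 0.5864 -0.0799  0.2433] [ 0.6003 -0.0278  0.2761]
side red [233 180   9   7  31] [ 0.6125 -0.0563  0.2096] [ 0.6054 -0.0682  0.2043] [ 0.6201 -0.0494  0.2152]
side brass 16 [ 0.5299 -0.0726  0.1791] [ 0.527 -0.082  0.173] [ 0.531 -0.057  0.181]
wrist top 37120 0.1646 [[524.5, 60.29999923706055], [542.4000244140625, -198.10000610351562], [663.2000122070312, -189.8000030517578], [645.2999877929688, 68.69999694824219]]
wrist red [260 181  39  27 828] [ 0.6163 -0.0627  0.2102] [ 0.6083 -0.0722  0.2041] [ 0.6236 -0.0528  0.2148]
wrist red [ 255  263   50   29 1373] [ 0.5871 -0.0648  0.2513] [ 0.58   -0.0755  0.2449] [ 0.5908 -0.054   0.253 ]
```

View pics/d.png

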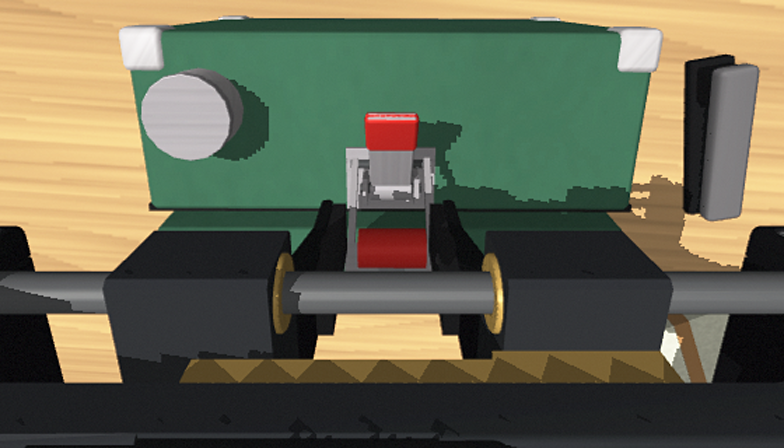

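The bar (358–427 px) sits centred between the fingers (about 343 and 443 px). I'll close in small steps and watch the side force.

Request:
step_arm:
  plan:
    - [[0.68, 0, 0, 0, 0], [0.7, 0, 0, 0, 0], [0.71, 0, 0, 0, 0], [0.72, 0, 0, 0, 0], [0.72, 0, 0, 0, 0]]

```text
t: 3.05
position: [0.5842, -0.0656, 0.2329]
ee_rot: [3.138, 0.115, 0.001]
wrist_force: [-0.3, -3.2, 0.6]
opening: 0.28
```

Request:
step_arm:
  plan:
    - [[0.73, 0, 0, 0, 0], [0.74, 0, 0, 0, 0], [0.74, 0, 0, 0, 0]]

```text
t: 3.35
position: [0.5843, -0.0657, 0.2329]
ee_rot: [3.137, 0.115, 0.001]
wrist_force: [-0.4, -5.2, 2.4]
opening: 0.27
```

Request:
step_arm:
  plan:
    - [[0.74, 0, 0.001, 0, 0], [0.74, 0, 0, 0, 0], [0.75, 0, 0, 0, 0], [0.75, 0, 0, 0, 0]]

```text
t: 3.75
position: [0.5844, -0.0658, 0.2329]
ee_rot: [3.139, 0.115, 0.001]
wrist_force: [0.5, -3.8, 3.1]
opening: 0.269
```

Request:
step_arm:
  plan:
    - [[0.75, 0, 0.002, 0, 0], [0.76, 0, 0, 0, 0], [0.77, 0, 0, 0, 0], [0.78, 0, 0, 0, 0], [0.78, 0, 0, 0, 0]]

```text
t: 4.25
position: [0.5841, -0.0662, 0.2328]
ee_rot: [-3.137, -0.115, -0.0]
wrist_force: [-0.1, 0.3, 5.1]
opening: 0.269
```

```bash
cat > k.py <<'E'
import numpy as np
H=np.array([0,0.]);b0=0.262
def fwd(L,r):
    A=16*np.array([np.cos(L-b0),np.sin(L-b0)]);u=np.array([-np.cos(r),np.sin(r)]);n=np.array([np.sin(r),np.cos(r)])
    return A, A+54*u+30*n, A+59.7*u-2.9*n
def inv(B,Lg,rg):
    from scipy.optimize import fsolve
    return fsolve(lambda q:fwd(*q)[1]-B,[Lg,rg])
if __name__=="__main__":
    for L,r in ((.64,.97),(.64,.5),(1.3,.5),(1.75,.5),(1.75,.3),(1.75,.0),(1.75,-.1),(1.75,-.2),(1.75,-.25),(1.75,-.3),(1.5,-.3),(1.4,-.3),(1.31,-.3),(1.31,-.25)):
        print(L,r,*[x.round(1) for x in fwd(L,r)])
    A=fwd(1.31,0)[0]
E
python3 k.py
```

```text
0.64 0.97 [14.9  5.9] [ 9.1 67.4] [-21.3  53.5]
0.64 0.5 [14.9  5.9] [-18.1  58.1] [-38.9  32. ]
1.3 0.5 [ 8.1 13.8] [-24.9  66. ] [-45.7  39.9]
1.75 0.5 [ 1.3 15.9] [-31.7  68.2] [-52.5  42. ]
1.75 0.3 [ 1.3 15.9] [-41.4  60.6] [-56.6  30.8]
1.75 0.0 [ 1.3 15.9] [-52.7  45.9] [-58.4  13. ]
1.75 -0.1 [ 1.3 15.9] [-55.4  40.4] [-57.8   7.1]
1.75 -0.2 [ 1.3 15.9] [-57.6  34.6] [-56.6   1.2]
1.75 -0.25 [ 1.3 15.9] [-58.4  31.7] [-55.8  -1.6]
1.75 -0.3 [ 1.3 15.9] [-59.1  28.6] [-54.9  -4.5]
1.5 -0.3 [ 5.2 15.1] [-55.2  27.8] [-50.9  -5.3]
1.4 -0.3 [ 6.7 14.5] [-53.7  27.2] [-49.5  -5.9]
1.31 -0.3 [ 8.  13.9] [-52.5  26.6] [-48.2  -6.6]
1.31 -0.25 [ 8.  13.9] [-51.8  29.6] [-49.1  -3.7]
```

The side force is balanced and the grip is on. The geometry says to swing the bar about the hinge at a radius of about 67 mm, which carries the lip over the pin's far side. I'll do the first half.

Request:
step_arm:
  plan:
    - [[0.78, -0.004, 0, -0.001, 0], [0.78, -0.006, 0, 0, 0], [0.78, -0.006, 0, 0.0005, 0], [0.78, -0.006, 0, 0.001, 0], [0.78, -0.006, 0, 0.0015, 0], [0.78, 0, 0, 0, 0]]

```text
t: 4.85
position: [0.5554, -0.0686, 0.2297]
ee_rot: [-3.137, -0.114, 0.001]
wrist_force: [3.7, 2.8, -2.7]
opening: 0.272
```

```bash
python3 m.py 3
```

```text
4.85 [ 0.5554 -0.0686  0.2297] [[0.997, 0.073, -0.001], [0.073, -0.997, 0.003], [-0.001, -0.003, -1.0]] 0.27180465459592373 [ 3.74  2.85 -2.7 ]
scene top 2454 0.1644 [[494.1000061035156, 48.099998474121094], [511.70001220703125, -205.89999389648438], [664.2000122070312, -195.39999389648438], [646.5999755859375, 58.70000076293945]]
side top 2488 0.165 [[486.6000061035156, 60.599998474121094], [505.29998779296875, -198.1999969482422], [661.4000244140625, -187.0], [642.7000122070312, 71.80000305175781]]
side red [254 159   4   7  22] [ 0.5604 -0.074   0.2477] [ 0.5577 -0.0798  0.2418] [ 0.563  -0.0541  0.2533]
side red [240 175   6   8  17] [ 0.6003 -0.0525  0.2238] [ 0.5951 -0.0556  0.2125] [ 0.6047 -0.0509  0.2295]
side brass 16 [ 0.5296 -0.0722  0.1789] [ 0.526 -0.082  0.173] [ 0.533 -0.058  0.181]
wrist top 53685 0.1645 [[500.29998779296875, 58.5], [519.0, -199.10000610351562], [663.2000122070312, -188.60000610351562], [644.5999755859375, 69.0]]
wrist red [255 165  44  20 540] [ 0.6013 -0.0639  0.2241] [ 0.5954 -0.0733  0.2134] [ 0.6077 -0.0539  0.2292]
wrist red [ 252  259   50   29 1366] [ 0.5601 -0.0669  0.2476] [ 0.5533 -0.0776  0.2416] [ 0.5639 -0.0564  0.2493]
```

The lever follows (about 1.05 rad) and the case hasn't moved. Carrying on along the arc.

Request:
step_arm:
  plan:
    - [[0.85, -0.008, 0, 0.003, 0], [0.85, -0.006, 0, 0.003, 0], [0.85, -0.006, 0, 0.004, 0], [0.85, -0.0055, 0, 0.004, 0], [0.85, -0.005, 0, 0.005, 0], [0.85, 0, 0, 0, 0]]

```text
t: 5.6
position: [0.5256, -0.0708, 0.2114]
ee_rot: [-3.137, -0.114, -0.001]
wrist_force: [3.9, 4.2, 0.8]
opening: 0.269
```

```bash
python3 m.py 4
python3 - <<'E'
import numpy as np,cv2
o=[]
for n,c in (("scene",(245,190,335,310)),("side",(200,140,290,260)),("wrist",(190,130,370,370))):
    F=np.load(f"pics/{n}4.npz")["frame"][c[1]:c[3],c[0]:c[2]]
    o.append(cv2.resize(F,(266,355),interpolation=cv2.INTER_CUBIC))
cv2.imwrite("pics/e.png",np.hstack(o)[...,::-1])
E
```

```text
5.6 [ 0.5256 -0.0708  0.2114] [[0.997, 0.073, 0.001], [0.073, -0.997, 0.002], [0.001, -0.002, -1.0]] 0.2686355199926085 [3.91 4.19 0.78]
scene top 2638 0.1644 [[494.6000061035156, 48.900001525878906], [512.2000122070312, -206.60000610351562], [664.2000122070312, -196.1999969482422], [646.7000122070312, 59.29999923706055]]
scene red [294 218   5   7  17] [ 0.5813 -0.0748  0.2329] [ 0.5783 -0.0806  0.2244] [ 0.5823 -0.067   0.2377]
side top 2623 0.165 [[488.0, 61.20000076293945], [504.79998779296875, -196.5], [660.7000122070312, -186.3000030517578], [643.7999877929688, 71.4000015258789]]
side red [265 163   5   8  28] [ 0.5324 -0.0748  0.2294] [ 0.5274 -0.0807  0.2242] [ 0.5344 -0.0564  0.2364]
side red [248 167   5  12  37] [ 0.5791 -0.0599  0.2265] [ 0.5762 -0.0729  0.2177] [ 0.5803 -0.0531  0.2357]
wrist top 77799 0.1644 [[489.0, 57.599998474121094], [507.0, -199.89999389648438], [662.9000244140625, -189.0], [644.9000244140625, 68.5]]
wrist red [251 162  51  20 701] [ 0.581  -0.0652  0.2337] [ 0.5768 -0.0749  0.2187] [ 0.582  -0.0557  0.2361]
wrist red [ 252  255   50   28 1362] [ 0.5323 -0.069   0.2292] [ 0.5254 -0.0796  0.2234] [ 0.5361 -0.0584  0.2309]
wrist brass 176 [ 0.5326 -0.0685  0.1776] [ 0.531 -0.08   0.174] [ 0.534 -0.058  0.18 ]
```

View pics/e.png

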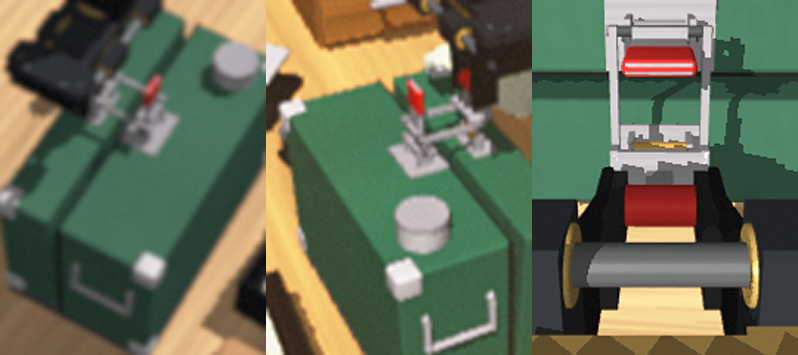

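The wrist view shows the pin through the claw frame at about (662, 147) px in the composite. The lip is on the keeper's far side and the lever is upright. Now lowering and easing the side load.

Request:
step_arm:
  plan:
    - [[0.85, -0.0025, -0.001, 0.0025, 0], [0.85, -0.0025, 0, 0.003, 0], [0.85, -0.002, 0, 0.003, 0], [0.85, -0.0015, 0, 0.0025, 0], [0.85, 0, 0, 0, 0], [0.85, 0, 0, 0, 0]]

```text
t: 6.35
position: [0.5172, -0.0713, 0.2006]
ee_rot: [-3.139, -0.115, -0.0]
wrist_force: [3.2, 3.7, 1.1]
opening: 0.272
```

```bash
python3 m.py 5 | grep -v top
```

```text
6.35 [ 0.5172 -0.0713  0.2006] [[0.997, 0.073, 0.0], [0.073, -0.997, 0.001], [0.0, -0.001, -1.0]] 0.27200956245730995 [3.24 3.71 1.07]
scene red [291 216   5   8  22] [ 0.5718 -0.0725  0.2266] [ 0.5688 -0.0801  0.2218] [ 0.5737 -0.0636  0.2339]
side red [251 167   6  11  41] [ 0.569  -0.063   0.2257] [ 0.5664 -0.0722  0.2175] [ 0.5719 -0.0542  0.2347]
side red [268 166   5   8  31] [ 0.5238 -0.0733  0.2184] [ 0.5182 -0.0804  0.2132] [ 0.5264 -0.0594  0.2214]
side brass 7 [ 0.5301 -0.0764  0.1788] [ 0.528 -0.08   0.178] [ 0.532 -0.07   0.181]
wrist red [ 249  164   55   30 1235] [ 0.5711 -0.0658  0.2284] [ 0.5668 -0.0756  0.2173] [ 0.5737 -0.0562  0.2347]
wrist red [253 193  29   1  29] [ 0.5652 -0.0627  0.2339] [ 0.5646 -0.0677  0.2326] [ 0.5657 -0.0577  0.2348]
wrist red [ 251  254   51   29 1379] [ 0.5243 -0.0695  0.2182] [ 0.5175 -0.0801  0.2123] [ 0.5282 -0.0587  0.22  ]
wrist brass 183 [ 0.5326 -0.0679  0.1774] [ 0.531 -0.08   0.174] [ 0.534 -0.057  0.18 ]
```

Request:
step_arm:
  plan:
    - [[0.85, -0.0005, -0.001, 0.002, 0], [0.85, -0.0005, -0.0005, 0.0015, 0], [0.85, 0, 0, 0.0015, 0], [0.85, 0, 0, 0, 0], [0.85, 0, 0, 0, 0]]

```text
t: 7.0
position: [0.5151, -0.0708, 0.1953]
ee_rot: [3.139, 0.115, -0.004]
wrist_force: [-2.8, -3.0, 3.5]
opening: 0.27
```

```bash
python3 m.py 6 | grep -v top
python3 - <<'E'
import numpy as np,cv2
o=[]
for n,c in (("side",(220,140,300,220)),("wrist",(200,140,360,300))):
    F=np.load(f"pics/{n}6.npz")["frame"][c[1]:c[3],c[0]:c[2]]
    o.append(cv2.resize(F,(400,400),interpolation=cv2.INTER_CUBIC))
cv2.imwrite("pics/f.png",np.hstack(o)[...,::-1])
E
```

```text
7.0 [ 0.5151 -0.0708  0.1953] [[0.997, 0.073, -0.002], [0.073, -0.997, -0.001], [-0.003, 0.001, -1.0]] 0.2698607038413487 [-2.84 -3.03  3.51]
scene red [290 215   6   9  28] [ 0.5691 -0.0705  0.2257] [ 0.5668 -0.0798  0.2188] [ 0.5716 -0.0612  0.2324]
side red [252 167   7  11  50] [ 0.5661 -0.0633  0.2269] [ 0.5611 -0.0739  0.2166] [ 0.5696 -0.0545  0.2345]
side red [269 167   5   9  28] [ 0.5219 -0.0741  0.2136] [ 0.5158 -0.0812  0.2081] [ 0.5237 -0.0611  0.2163]
side brass 5 [ 0.5304 -0.0722  0.1795] [ 0.53  -0.076  0.177] [ 0.532 -0.066  0.18 ]
wrist red [ 250  166   57   33 1357] [ 0.5689 -0.0659  0.2262] [ 0.566  -0.0757  0.2164] [ 0.5718 -0.0562  0.2336]
wrist red [255 199  47   1  47] [ 0.5623 -0.0665  0.2327] [ 0.5618 -0.0745  0.2318] [ 0.5631 -0.0585  0.2335]
wrist red [ 252  254   50   29 1335] [ 0.5221 -0.069   0.2132] [ 0.5156 -0.0797  0.2077] [ 0.526  -0.0584  0.2149]
wrist brass 122 [ 0.533  -0.0684  0.1766] [ 0.532 -0.079  0.174] [ 0.536 -0.057  0.188]
```

View pics/f.png

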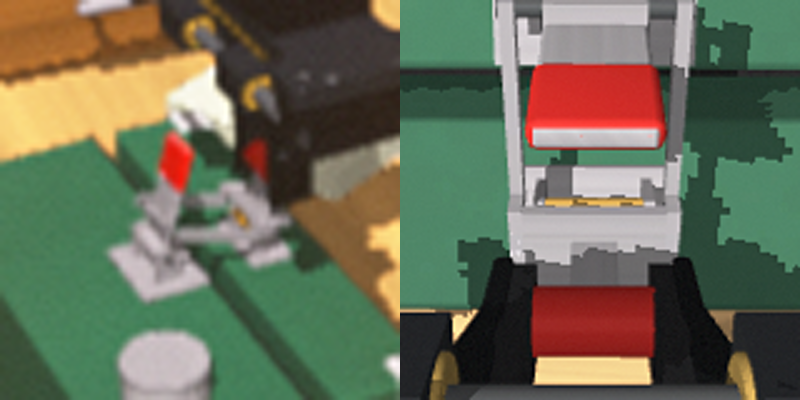

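The lip is beyond the pin and below its top (plate at about (595, 235) px, pin at (595, 202) px). I'll draw back slowly and watch fx.

Request:
step_arm:
  plan:
    - [[0.85, 0.001, 0.0005, 0.0003, 0], [0.85, 0.001, 0, 0.0003, 0], [0.85, 0, 0, 0, 0]]

```text
t: 7.45
position: [0.5158, -0.0706, 0.1945]
ee_rot: [-3.139, -0.116, 0.009]
wrist_force: [-5.4, -3.8, 5.2]
opening: 0.271
```

Request:
step_arm:
  plan:
    - [[0.85, 0.0005, 0, 0.0003, 0], [0.85, 0.0005, 0, 0.0002, 0], [0.85, 0, 0, 0, 0]]

```text
t: 7.75
position: [0.5171, -0.0706, 0.1941]
ee_rot: [3.139, 0.116, -0.008]
wrist_force: [-5.3, -4.0, 4.3]
opening: 0.271
```

Request:
step_arm:
  plan:
    - [[0.85, 0.0005, 0, 0.0002, 0], [0.85, 0.0005, 0, 0.0002, 0], [0.85, 0, 0, 0, 0]]

```text
t: 8.05
position: [0.5184, -0.0705, 0.1938]
ee_rot: [3.139, 0.116, -0.007]
wrist_force: [-5.1, -4.0, 5.4]
opening: 0.269
```

Request:
step_arm:
  plan:
    - [[0.85, 0.0005, 0.001, 0.0002, 0], [0.85, 0.0005, 0, 0.0002, 0], [0.85, 0, 0, 0, 0]]

```text
t: 8.35
position: [0.5191, -0.0706, 0.1932]
ee_rot: [-3.138, -0.116, 0.008]
wrist_force: [-4.9, -2.0, 4.6]
opening: 0.273
```

Request:
step_arm:
  plan:
    - [[0.85, 0.0005, 0.0005, 0, 0], [0.85, 0.0005, 0, 0, 0], [0.85, 0, 0, 0, 0]]

```text
t: 8.65
position: [0.5203, -0.0707, 0.1931]
ee_rot: [-3.137, -0.116, 0.007]
wrist_force: [-5.5, 0.7, 4.3]
opening: 0.271
```

Request:
step_arm:
  plan:
    - [[0.85, 0.0005, 0, 0, 0], [0.85, 0, 0, 0, 0]]

```text
t: 8.85
position: [0.5206, -0.0707, 0.1931]
ee_rot: [-3.137, -0.116, 0.008]
wrist_force: [-5.7, 0.1, 5.2]
opening: 0.27
```

Request:
step_arm:
  plan:
    - [[0.85, 0.0005, 0, 0, 0], [0.85, 0, 0, 0, 0]]

```text
t: 9.05
position: [0.5207, -0.0707, 0.1931]
ee_rot: [-3.137, -0.116, 0.009]
wrist_force: [-6.5, 0.3, 5.6]
opening: 0.269
```

```bash
python3 m.py 7
```

```text
9.05 [ 0.5207 -0.0707  0.1931] [[0.997, 0.074, -0.006], [0.074, -0.997, 0.002], [-0.006, -0.002, -1.0]] 0.26907647611456104 [-6.5   0.27  5.64]
scene top 2628 0.1644 [[496.5, 49.099998474121094], [511.20001220703125, -206.3000030517578], [663.4000244140625, -197.5], [648.7000122070312, 57.900001525878906]]
side top 2629 0.165 [[487.8999938964844, 60.79999923706055], [507.3999938964844, -196.1999969482422], [662.4000244140625, -184.39999389648438], [643.0, 72.5999984741211]]
side red [246 168   6  11  38] [ 0.5833 -0.059   0.2306] [ 0.5802 -0.0721  0.2193] [ 0.5848 -0.0525  0.2363]
side red [267 169   5   8  26] [ 0.5279 -0.0747  0.2108] [ 0.5226 -0.0803  0.2042] [ 0.5294 -0.062   0.2146]
wrist top 92959 0.1645 [[488.8999938964844, 57.70000076293945], [507.70001220703125, -200.1999969482422], [661.2000122070312, -188.89999389648438], [642.4000244140625, 68.9000015258789]]
wrist red [247 149  61  18 637] [ 0.5854 -0.0656  0.2346] [ 0.5819 -0.0745  0.2198] [ 0.5871 -0.0554  0.2361]
wrist red [ 252  255   50   29 1383] [ 0.5276 -0.0689  0.211 ] [ 0.5208 -0.0796  0.2051] [ 0.5314 -0.0582  0.2127]
```

Contact: the arm has stopped advancing, and the bar and lever match the predicted seat (lever about 1.4). One slight further draw to confirm.

Request:
step_arm:
  plan:
    - [[0.85, 0.0005, 0, 0, 0], [0.85, 0, 0, 0, 0]]

```text
t: 9.4
position: [0.5209, -0.0706, 0.1931]
ee_rot: [-3.137, -0.116, 0.01]
wrist_force: [-7.7, -1.0, 5.6]
opening: 0.269
```

Request:
step_arm:
  plan:
    - [[0.85, 0.0005, 0, 0, 0], [0.85, 0, 0, 0, 0]]

```text
t: 9.6
position: [0.5211, -0.0706, 0.193]
ee_rot: [-3.137, -0.116, 0.012]
wrist_force: [-7.1, -0.1, 5.8]
opening: 0.273
```

The lip is seated (about 7 N total, of which roughly 5 N is linkage friction). Releasing and lifting straight away.

Request:
step_arm:
  plan:
    - [[0.7, 0, 0, 0, 0], [0.6, 0, 0, 0, 0], [0.55, 0, 0, 0, 0], [0.55, 0, 0, 0, 0], [0.55, 0, 0, -0.02, 0], [0.55, 0, 0, -0.03, 0], [0.55, 0, 0, -0.04, 0], [0.55, -0.03, 0, -0.03, 0], [0.8, -0.03, 0, 0, 0], [1, 0, 0, 0, 0]]

```text
t: 10.6
position: [0.4616, -0.0753, 0.3145]
ee_rot: [-3.139, -0.114, 0.001]
wrist_force: [0.6, 0.4, -0.5]
opening: 0.343
```

```bash
python3 m.py 8
python3 - <<'E'
import numpy as np,cv2
o=[]
for n,c in (("side",(220,140,300,220)),("wrist",(200,130,330,260))):
    F=np.load(f"pics/{n}8.npz")["frame"][c[1]:c[3],c[0]:c[2]]
    o.append(cv2.resize(F,(400,400),interpolation=cv2.INTER_CUBIC))
cv2.imwrite("pics/g.png",np.hstack(o)[...,::-1])
E
```

```text
10.6 [ 0.4616 -0.0753  0.3145] [[0.997, 0.073, -0.001], [0.073, -0.997, 0.0], [-0.001, -0.0, -1.0]] 0.3432999028701156 [ 0.64  0.43 -0.53]
scene top 2798 0.1643 [[490.8999938964844, 48.79999923706055], [509.20001220703125, -206.0], [665.0999755859375, -194.8000030517578], [646.7999877929688, 60.0]]
scene red [274 212   8   9  44] [ 0.5259 -0.0742  0.2094] [ 0.5193 -0.0848  0.203 ] [ 0.5303 -0.0616  0.2149]
side top 2720 0.165 [[488.70001220703125, 61.5], [507.70001220703125, -197.60000610351562], [662.0, -186.3000030517578], [643.0, 72.80000305175781]]
side red [245 169   7  10  32] [ 0.5841 -0.0576  0.2275] [ 0.5682 -0.119   0.1927] [ 0.5858 -0.0527  0.2354]
side red [267 170   9   9  48] [ 0.525  -0.0638  0.21  ] [ 0.5194 -0.0783  0.2051] [ 0.5294 -0.0568  0.2128]
wrist top 34542 0.1643 [[487.8999938964844, 57.099998474121094], [506.6000061035156, -199.60000610351562], [635.0999755859375, -190.3000030517578], [616.4000244140625, 66.4000015258789]]
wrist red [259  36  33  16 312] [ 0.5822 -0.0649  0.2298] [ 0.5806 -0.0745  0.2178] [ 0.5845 -0.0551  0.2357]
wrist red [260 122  31  18 538] [ 0.5253 -0.0692  0.2112] [ 0.5192 -0.0797  0.2075] [ 0.531  -0.0582  0.2128]
```

View pics/g.png

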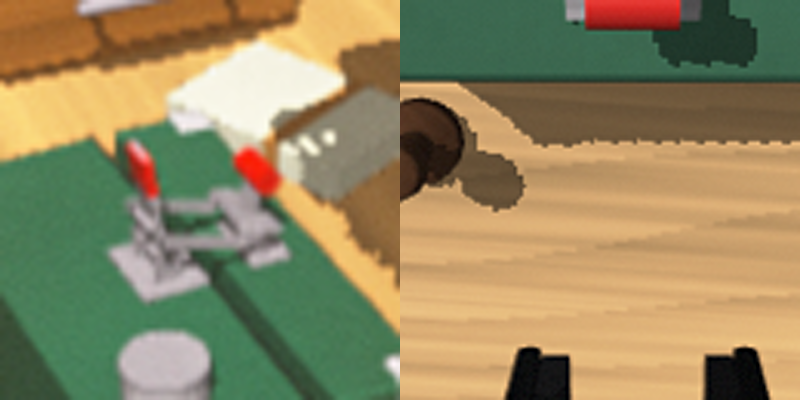

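After release, the bar and lever have held their place (lever upright-ish, lip hooked over the keeper in the side view) and the case is unmoved. Next I'll bring the closed fingers behind the lever, on the keeper side.

Request:
step_arm:
  plan:
    - [[1, 0.045, -0.002, 0, 0], [1, 0.045, 0, 0, 0], [1, 0.007, 0, 0, 0], [1, 0, 0, 0.03, 0], [1, 0, 0, 0.03, 0], [1, 0, 0, 0.025, 0], [1, 0, 0, 0.003, 0], [1, 0, 0, 0, 0], [1, 0, 0, 0, 0]]

```text
t: 11.65
position: [0.5622, -0.0672, 0.2267]
ee_rot: [3.139, 0.115, 0.003]
wrist_force: [0.7, -0.3, 0.4]
opening: 0.004
```

```bash
python3 m.py 9 | grep -v top
```

```text
11.65 [ 0.5622 -0.0672  0.2267] [[0.997, 0.073, 0.002], [0.073, -0.997, -0.001], [0.002, 0.001, -1.0]] 0.0041807473265250365 [ 0.65 -0.28  0.39]
side red [245 169   7  10  35] [ 0.5841 -0.0554  0.2271] [ 0.5793 -0.0713  0.2168] [ 0.5858 -0.0522  0.2359]
side red [267 170   9   9  48] [ 0.5251 -0.0633  0.2101] [ 0.52   -0.0778  0.2038] [ 0.5294 -0.0554  0.2134]
wrist red [256 214  45  19 508] [ 0.5872 -0.0647  0.2293] [ 0.5835 -0.0744  0.2161] [ 0.5884 -0.0549  0.2353]
```

Request:
step_arm:
  plan:
    - [[1, 0.006, 0, 0, 0], [1, 0.006, 0, 0, 0], [1, 0.005, 0, 0.001, 0], [1, 0.005, 0, 0.002, 0], [1, 0, 0, 0, 0]]

```text
t: 12.3
position: [0.5835, -0.0653, 0.2234]
ee_rot: [3.139, 0.116, -0.0]
wrist_force: [-3.0, -0.1, 5.9]
opening: 0.005
```

```bash
python3 m.py 10
```

```text
12.3 [ 0.5835 -0.0653  0.2234] [[0.997, 0.074, -0.0], [0.074, -0.997, -0.0], [-0.0, 0.0, -1.0]] 0.005439195419068251 [-3.01 -0.11  5.86]
scene top 2314 0.1645 [[494.79998779296875, 49.099998474121094], [511.79998779296875, -205.1999969482422], [664.4000244140625, -195.0], [647.4000244140625, 59.29999923706055]]
side top 2420 0.1651 [[491.20001220703125, 62.29999923706055], [508.79998779296875, -199.0], [661.0999755859375, -188.6999969482422], [643.4000244140625, 72.69999694824219]]
side red [240 171   8  10  34] [ 0.595  -0.055   0.2283] [ 0.5893 -0.071   0.2153] [ 0.6    -0.0513  0.2326]
side red [265 170   9   9  48] [ 0.5295 -0.0636  0.2109] [ 0.5225 -0.0778  0.2038] [ 0.534  -0.0554  0.2141]
wrist top 43888 0.1646 [[517.5, 59.599998474121094], [535.9000244140625, -197.60000610351562], [663.4000244140625, -188.5], [645.0999755859375, 68.69999694824219]]
wrist red [257 235  44  11 232] [ 0.6005 -0.0638  0.2311] [ 0.5975 -0.0739  0.2289] [ 0.6027 -0.0537  0.2324]
wrist red [276 325   2  14  28] [ 0.5312 -0.0678  0.212 ] [ 0.5271 -0.0684  0.2103] [ 0.5343 -0.0673  0.2137]
```

Still hooked: the bar moved +4 mm with the lid and hasn't risen. Carrying on down.

Request:
step_arm:
  plan:
    - [[1, 0.005, 0, 0.002, 0], [1, 0.0045, 0, 0.002, 0], [1, 0.004, 0, 0.0025, 0], [1, 0.004, 0, 0.003, 0], [1, 0, 0, 0, 0]]

```text
t: 12.95
position: [0.6003, -0.0641, 0.2133]
ee_rot: [3.139, 0.116, -0.002]
wrist_force: [-4.6, -0.7, 4.4]
opening: 0.007
```

```bash
python3 m.py 11
```

```text
12.95 [ 0.6003 -0.0641  0.2133] [[0.997, 0.074, -0.001], [0.074, -0.997, -0.0], [-0.001, 0.0, -1.0]] 0.007427502007176437 [-4.55 -0.69  4.42]
scene top 2279 0.1646 [[494.5, 32.5], [512.0999755859375, -206.5], [665.2999877929688, -195.3000030517578], [647.7000122070312, 43.79999923706055]]
scene red [281 213   4   4  11] [ 0.5368 -0.0659  0.2123] [ 0.5305 -0.1385  0.2094] [ 0.5812 -0.0614  0.3291]
side top 2299 0.1652 [[492.29998779296875, 61.20000076293945], [510.3999938964844, -195.3000030517578], [661.4000244140625, -184.6999969482422], [643.4000244140625, 71.80000305175781]]
side red [263 169   9  11  56] [ 0.5357 -0.061   0.212 ] [ 0.5286 -0.0788  0.2044] [0.5717 0.0224 0.2845]
side red [234 177   9   9  32] [ 0.6097 -0.0526  0.2153] [ 0.6016 -0.0691  0.2059] [ 0.6162 -0.0507  0.2217]
wrist top 39625 0.1646 [[494.5, 58.20000076293945], [511.8999938964844, -199.8000030517578], [663.4000244140625, -189.60000610351562], [646.0, 68.4000015258789]]
wrist red [258 231  43  22 493] [ 0.6164 -0.0628  0.2182] [ 0.6107 -0.0728  0.2134] [ 0.6202 -0.0527  0.22  ]
wrist red [276 230  21   1  21] [ 0.6212 -0.066   0.2166] [ 0.6207 -0.0706  0.216 ] [ 0.6218 -0.0615  0.2175]
wrist red [264 343  26  14 333] [ 0.5409 -0.0669  0.2093] [ 0.5388 -0.0735  0.2045] [ 0.5423 -0.0603  0.2123]
```

Request:
step_arm:
  plan:
    - [[1, 0.0035, 0, 0.003, 0], [1, 0.003, 0, 0.0035, 0], [1, 0.003, 0, 0.004, 0], [1, 0.0025, 0, 0.004, 0], [1, 0, 0, 0, 0]]

```text
t: 13.6
position: [0.6133, -0.0628, 0.1977]
ee_rot: [-3.139, -0.115, -0.002]
wrist_force: [0.3, 0.5, 0.5]
opening: 0.004
```

Request:
step_arm:
  plan:
    - [[1, 0.0015, 0, 0.004, 0], [1, 0.001, 0, 0.004, 0], [1, 0.0005, 0, 0.003, 0], [1, 0, 0, 0, 0]]

```text
t: 14.0
position: [0.6156, -0.0627, 0.187]
ee_rot: [-3.139, -0.115, 0.0]
wrist_force: [-0.2, 0.3, 0.4]
opening: 0.006
```

```bash
python3 m.py 12
```

```text
14.0 [ 0.6156 -0.0627  0.187 ] [[0.997, 0.073, -0.0], [0.073, -0.997, 0.0], [-0.0, -0.0, -1.0]] 0.0060660198909412155 [-0.16  0.34  0.37]
scene top 2116 0.1646 [[494.79998779296875, 34.0], [513.4000244140625, -207.39999389648438], [665.7999877929688, -195.60000610351562], [647.0999755859375, 45.70000076293945]]
scene red [280 214   8   9  46] [ 0.5423 -0.0724  0.2114] [ 0.5364 -0.0832  0.2034] [ 0.5482 -0.0601  0.2152]
scene red [310 236   6   7  27] [ 0.6318 -0.0696  0.1811] [ 0.6276 -0.1189  0.1746] [ 0.654  -0.0575  0.273 ]
side top 1958 0.1653 [[493.8999938964844, 62.70000076293945], [510.8999938964844, -195.39999389648438], [660.7999877929688, -185.60000610351562], [643.7999877929688, 72.5999984741211]]
side red [265 174   5   7  25] [ 0.5399 -0.0533  0.2128] [ 0.5344 -0.0593  0.2031] [0.5739 0.0237 0.2737]
side red [228 190  11   8  53] [ 0.6248 -0.0579  0.1816] [ 0.6152 -0.0802  0.1732] [ 0.6334 -0.0506  0.1895]
wrist top 35284 0.1646 [[510.5, 59.29999923706055], [528.2000122070312, -198.10000610351562], [663.4000244140625, -188.8000030517578], [645.7000122070312, 68.5999984741211]]
wrist red [259 222  41  38 915] [ 0.6296 -0.0619  0.1813] [ 0.6235 -0.0721  0.1799] [ 0.6354 -0.0519  0.1862]
```

The lever snapped over: its cap is flat at z = 0.181 and there's no contact force. I'll retreat upward and look.

Request:
step_arm:
  plan:
    - [[1, 0, 0, -0.03, 0], [1, 0, 0, -0.04, 0], [1, -0.02, 0, -0.04, 0], [1, -0.045, 0, -0.03, 0], [1, -0.045, 0, 0, 0], [1, -0.045, 0, 0, 0], [1, 0, 0, 0, 0], [1, 0, 0, 0, 0], [1, 0, 0, 0, 0]]

```text
t: 15.05
position: [0.4656, -0.0744, 0.326]
ee_rot: [3.139, 0.115, 0.004]
wrist_force: [-0.7, -0.0, 0.7]
opening: 0.004
```

```bash
python3 m.py 13
python3 - <<'E'
import numpy as np,cv2
o=[]
for n,c in (("scene",(235,170,355,290)),("side",(200,140,300,240))):
    F=np.load(f"pics/{n}13.npz")["frame"][c[1]:c[3],c[0]:c[2]]
    o.append(cv2.resize(F,(400,400),interpolation=cv2.INTER_CUBIC))
cv2.imwrite("pics/i.png",np.hstack(o)[...,::-1])
for n in ("scene","side"):
    F=[]
    for t in ("1","13"):
        z=np.load(f"pics/{n}{t}.npz"); W=z["W"];Fr=z["frame"].astype(int)
        al=(np.ptp(Fr,axis=2)<40)&(Fr.mean(2)>110)&(abs(W[...,2]-.189)<.004)&(W[...,1]>.01)&(W[...,1]<.08)&(abs(W[...,0]-.61)<.05)
        st=(abs(W[...,2]-.055)<.017)&(W[...,0]>.35)&(W[...,0]<.48)&(abs(W[...,1]+.05)<.15)
        F.append((W[al].mean(0).round(4),al.sum(),W[st].mean(0).round(4),st.sum()))
    print(n,F)
E
```

```text
15.05 [ 0.4656 -0.0744  0.326 ] [[0.997, 0.073, 0.003], [0.073, -0.997, -0.001], [0.002, 0.001, -1.0]] 0.004407051253109069 [-0.72 -0.02  0.67]
scene top 2882 0.1646 [[494.8999938964844, 49.099998474121094], [513.0, -206.39999389648438], [664.0999755859375, -195.6999969482422], [646.0, 59.79999923706055]]
scene red [280 214   8   9  42] [ 0.5425 -0.0733  0.2108] [ 0.5357 -0.084   0.2058] [ 0.547  -0.0593  0.2149]
scene red [307 234   9   9  56] [ 0.6251 -0.0676  0.1811] [ 0.6173 -0.0751  0.1744] [ 0.6335 -0.0567  0.1855]
side top 2650 0.1653 [[494.29998779296875, 61.599998474121094], [511.6000061035156, -194.89999389648438], [661.0999755859375, -184.8000030517578], [643.9000244140625, 71.69999694824219]]
side red [261 171   9  10  55] [ 0.5414 -0.0624  0.2113] [ 0.5349 -0.0778  0.2025] [ 0.5463 -0.0537  0.2135]
side red [228 190  11   8  57] [ 0.6243 -0.0603  0.1816] [ 0.6143 -0.0944  0.1653] [ 0.6332 -0.0507  0.1832]
wrist top 32834 0.1646 [[492.8999938964844, 57.5], [512.0999755859375, -199.89999389648438], [639.5, -190.39999389648438], [620.2000122070312, 67.0]]
wrist red [264   0  28  15 409] [ 0.6204 -0.0622  0.1814] [ 0.6155 -0.0721  0.1799] [ 0.6252 -0.0524  0.1828]
wrist red [262 101  31  18 532] [ 0.5419 -0.0681  0.2115] [ 0.5356 -0.0785  0.2079] [ 0.5477 -0.0572  0.2132]
scene [(array([0.6105, 0.0271, 0.1885]), np.int64(120), array([0.4389, 0.0168, 0.0625]), np.int64(66)), (array([0.6115, 0.027 , 0.1889]), np.int64(119), array([0.4394, 0.0168, 0.0629]), np.int64(65))]
side [(array([0.6093, 0.034 , 0.1892]), np.int64(184), array([0.4373, 0.0296, 0.0626]), np.int64(100)), (array([0.6095, 0.0341, 0.1892]), np.int64(186), array([0.4375, 0.0304, 0.0623]), np.int64(91))]
```

View pics/i.png

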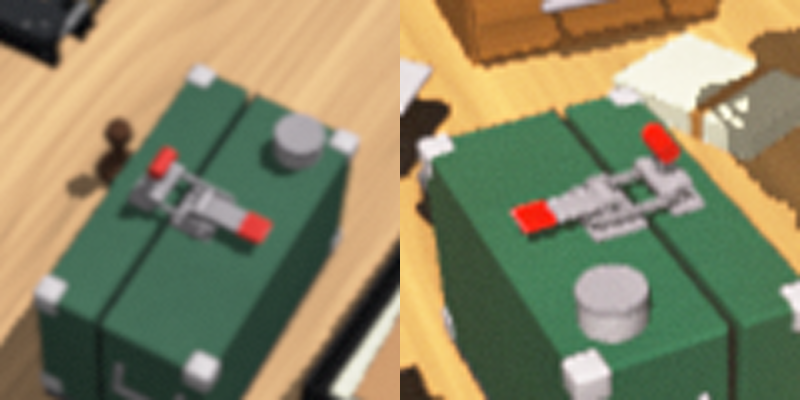

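The lever is flat (cap at about (255, 228) px left, (535, 217) px right), the claw is over the keeper, the gap is nearly closed, and the tin and stamp are where they were. Handing in.

```bash
python3 -c "
from cell import bot
print(bot.close_job())"
```

```text
the job is handed in; nothing more can be done
None
```

The latch is fastened: the lever is down over centre, the lid is drawn in, and the job was handed in at about 15 s of the 51 s allowed.

- **Seating the claw:** I pinched the thumb bar and swung the claw over the keeper pin. I then lowered it and drew it back until the lip touched. The pull was about 7–8 N at the wrist, and about 5 N of that was already there before contact, which I put down to linkage friction.
- **Closing the lever:** I let go of the bar and pushed the lever down with the closed fingers. It snapped over centre by itself.
- **Last checks, with the arm clear:**
  - The lever cap lies flat at z ≈ 0.181.
  - The claw is still over the pin.
  - The lid front has moved in about 5 mm, leaving roughly 2 mm of gap, consistent with the fastened range.
  - The case, tin and stamp read the same as before, within about 1–2 mm.
- **Not checked:** I did not press the lever against its stop, and I did not measure the other bystanders; the arm never worked near them.
- **Disagreement:** The three cameras differed by a few mm on the case's y centre. I used the wrist camera's value. Closing on the bar gave up to 5 N of side force, which I trimmed out.

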